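Load the light-exposure unit: slide the tube carriage home and set the dose dial

TASK

Push the loaded tube carriage straight in along its centre line until it is fully home under the amber hood, its front lip level with the pink marks on the guides; pushed off-centre it cocks and jams. Then set the dose dial to 3, clicked into place, and leave everything else on the bench as it stands.

Things in the scene. Friction and masses are not known exactly. Their poses are not given: they have to be found in the camera images.
- exposure_unit: Fixed light-exposure unit: white base 360 deep (x 0 to 360), open loading bed in front, amber hood behind, navy console on its right. Origin on the bench (z = 0) under the base's front edge, in the middle of the carriage channel; x points level into the unit (the way the carriage slides), y to its left, z up. It stands yawed up to 0.35 rad. Unit coordinates below are in this frame, mm.
- home_line (a point): On the steel bed between the pink home marks (unit 135, 0, 50), axes as the unit's: the carriage's origin comes here when home. Bed 200 wide, top at z = 50; rubber-lined side guides, inner faces at y = -101.5 and 101.5, x 0 to 345; keeper lips over them (|y| 94 to 112.5, z 59.5 to 68) hold the carriage down.
- hood_top (a point): Middle of the amber hood's top (unit 265, 0, 130). The hood spans x 195 to 335 and |y| up to 113, is open at its front and rises to z = 130. The console beside it spans x 100 to 360, y -215 to -115, top at z = 90.
- carriage: Sliding carriage, 140 long (x), about 0.6 kg, with a purple rack of 24 lilac-capped tubes at its x 58 to 134, up to z 50. Captive in the guides; starts pulled back 75 to 115 towards the robot. Origin: middle of its front lip's outer face (towards the robot), at its underside, which runs on the bed; x points into the unit. A solid stop halts it when home (origin at unit x = 135).
- lip_middle (a point): Where to push: middle of the front lip's outer face, 75 above the bench. The lip is an upright white strip 184 wide (y), 10 thick, its top 90 above the bench, a pink line at its middle. The guide shoes are 200 wide but only 80 long, 1.5 play each side: pushed within 10 of the middle it slides at about 5 to 15 N; well off the middle it cocks and wedges; draw back and push at the middle.
- dose_dial (a joint): Angle of the dose dial (rad), clockwise from above positive. Four click positions, 1 to 4: 0, 0.55, 1.10, 1.65. Its white pointer points 0.825 rad left (counter-clockwise) of the unit's x axis at 1, 0.275 left at 2, 0.275 right at 3, 0.825 right at 4. A spring click draws it to the nearest position when let go; turning takes at most 0.15 N m. It starts somewhere from 1 to 2.
- dial_grip (a point): On the dial's axis at mid-height of its bar grip, 112 mm above the bench (unit x = 165, y = -165). The bar is 54 long, 14 wide and 24 high (z 97 to 121), on a skirt 56 in diameter; the point's x axis points along the bar towards the pointer end, z up.
- tube_rack: Bystander: purple tube rack, 110 x 88 x 50, capped tubes up to 92 high. Origin: centre of its underside.
- tip_box: Bystander: yellow tip box with a clear lid, 85 x 125 x 69. Origin: centre of its underside.
- pipette: Bystander: grey and navy pipette lying along its x axis, 250 long, 30 wide, 28 high. Origin: near its middle, on the bench.
- reagent_bottle: Bystander: amber bottle, diameter 70, height 140. Origin: centre of its underside.
- sample_jar: Bystander: white jar with a red cap, diameter 64, height 75. Origin: centre of its underside.
- plate_stack: Bystander: pale stack of two lidded well plates, 85 x 127 x 32. Origin: centre of its underside.
- slide_box: Bystander: green slide box, 85 x 60 x 34. Origin: centre of its underside.

How it is judged:
By the outcome, as a careful person would: the job done as asked, in the order asked, and still so for the second after the job is handed in, with the robot touching nothing.
It also fails if it takes over 43 s, if anything falls off the work surface, if the arm or the gripper's body presses on something with over 40 N, if the wrist force passes 120 N, or if a joint passes its speed limit or range.

ROBOT

A 6-joint arm with a two-finger parallel gripper is mounted at the origin on the work surface. World frame = base frame: x ahead of the robot, y to its left, z up, the work surface at z = 0. Lengths are in m, angles in rad, forces in N, time in s.
With the tool pointing down it reaches from about 0.25 to 0.85 m from the base axis. Payload 12.5 kg.
Tool frame: the origin (TCP) lies between the finger pads; the fingertips stand 8 mm ahead of it and the grasp point (between the pads) lies 11 mm behind it (arm.tip_extent is the distance from the TCP to the fingertips, in m); z points along the fingers, y is the line along which they close (so a half turn about z gives the same grasp; the last joint's range is limited). The gripper opens to 93 mm and grips with 3 to 60 N. Pads are 15 mm wide; open, the fingers measure 128 mm over their backs; the gripper's body (75 mm by 188 mm) begins 65 mm behind the grasp point.
Start: joints at [-1.435, 0.351, 1.652, -0, 1.139, -0.085], TCP at [0.12, -0.537, 0.227] pointing down, gripper open.
Joint ranges: [-2.75, 2.75], [-0.79, 2.1], [0.01, 2.65], [-1.57, 4.71], [0.07, 3.14], [-2.87, 2.87]. Speed limits (rad/s): [2.22, 2.22, 2.79, 3.14, 3.14, 3.14].

INTERFACE

Orientations are given as a unit quaternion [x, y, z, w].
In Python, from plant import arm, optics, find_in, pinpoint gives the robot as it stands.
- The arm moves only by the tool drive_tool, never from a script. Its arguments are lists of equal length, an entry for each row: "offset": the shift along the tool's x, y, z in cm, a list of three; "roll": the turn about the tool's z in degrees; "grip": the gripper's target within -1 to 1 (shut at 1, half-way at 0, fully open at -1). In form: {"offset": [[tx, ty, tz], ...], "roll": [roll, ...], "grip": [grip, ...]}. A call has 1 to 12 rows; each row is the pose to reach, as a shift and turn from the pose commanded when the call began, along the tool's axes at that moment; what a row does not reach only later rows make up. A row lasts 1/8 s, in which the tool goes at most 62.5 mm and 10.7 degrees, less where a joint would pass 70% of its speed; a pose out of reach is approached as far as the arm can. A call with a gripper value outside its range is refused whole. The fingers move at their own pace and stop on an object; the grip force is fixed at half the most. Time passes only in rows, so rows that repeat a pose let the fingers close. It gives the time, the measured TCP pose, the force, the opening and the grip force at its end, in the units of the state.
- arm.observe(): the state, without advancing time (a new reading comes with each control period).
- optics.get_image(name): name is "side" or "top"; returns the picture (400x640x3 uint8, red, green, blue); there is no depth.
- optics.camera_info(name): a dict with "mtx" (3x3 intrinsics, pixels), "k1" (the pictures are not rectified: a ray, as slopes to the right and down, at radius r is drawn at 1 + k1 r^2 times it, then the intrinsics apply), "R" (3x3) and "t" (3): a world point X has camera coordinates R X + t. Camera axes: x right, y down, z forward; pixel columns grow to the right and rows downward; lengths in m; the calibration is good to about 2 mm. A picture is of the moment at which its call begins. camera_info takes no time and is no camera call.
- arm.close_job(): hands the job in; it is judged then, once.
Trained networks look in the newest picture that a camera, given by its name, has taken for a name from the list of things; names that differ only in an ending like _2 or _b are one class to them, and where a whole thing is asked for, a point or a joint stands for the part that bears it (a point fixed in the world has none). Each returns a list of dicts, best first, with "score" (0 to 1); they miss things now and then, are a little off and sometimes report something else, mostly with a low value. They report only what shows in the picture. A call takes as long as a camera call.
- find_in(camera, query): "position" ([column, row] as shares, 0 to 1, of the picture: columns of its width, rows of its height, amid what is visible of it).
- pinpoint(camera, query): "position" ([column, row] as shares, 0 to 1, of the picture: columns of its width, rows of its height: a listed point, or the origin of a listed thing).
The state is a dict: "t": time; "qpos": joint angles; "qd": joint speeds; "effort": joint torques, N m; "tcp_pos": TCP position; "ee_rot": TCP orientation; "force": force on the tool from outside, world axes, zero at the start; "moment": the same for the moment, N m; "finger_gap": finger opening in m; "finger_force": force on a finger pad.
Only numpy, scipy, OpenCV 4.12 (cv2) and the standard library are available. Lean on these libraries where they do the work, as an engineer would, in place of code of your own. Each camera call takes 0.05 s, during which the arm holds its last target. There are 200 camera calls.

## Working session

There is one attempt and no reset: what is moved stays moved. The work goes in short steps, Python scripts to look and compute and a tool call to move; the robot and the scene stay as the last step left them, time stands still between calls to the robot, and variables do not carry over. Pictures are saved under pics/ and viewed, at most 10 in all, crops included, and the job is handed in when it is done.

Besides the shell and the picture viewer there is one more tool, called as name([rows], argument=value, ...), one row to a line, values as JSON. drive_tool: Moves the arm, as the interface text tells. Its arguments: {"type":"object","properties":{"offset":{"type":"array","items":{"type":"array","items":{"type":"number"}}},"roll":{"type":"array","items":{"type":"number"}},"grip":{"type":"array","items":{"type":"number"}}},"required":["offset","roll","grip"]}

```bash
ls; mkdir -p pics; cat > h.py <<'E'
import numpy as np, cv2
from plant import arm, optics, find_in, pinpoint
from scipy.optimize import least_squares
def ray(cam,px):
    c=optics.camera_info(cam);K=np.array(c["mtx"]);d=np.array([(px[0]-K[0,2])/K[0,0],(px[1]-K[1,2])/K[1,1]])
    s=d.copy()
    for _ in range(20): s=d/(1+c["k1"]*(s@s))
    R=np.array(c["R"]);t=np.array(c["t"]);v=R.T@np.array([s[0],s[1],1]);return -R.T@t,v/np.linalg.norm(v)
def proj(cam,X):
    c=optics.camera_info(cam);K=np.array(c["mtx"]);p=np.array(c["R"])@X+np.array(c["t"]);s=p[:2]/p[2]
    s=s*(1+c["k1"]*(s@s));return np.array([K[0,0]*s[0]+K[0,2],K[1,1]*s[1]+K[1,2]])
def tri(rs):
    A=sum(np.eye(3)-np.outer(v,v) for o,v in rs);b=sum((np.eye(3)-np.outer(v,v))@o for o,v in rs);X=np.linalg.solve(A,b)
    return X,[np.linalg.norm((np.eye(3)-np.outer(v,v))@(X-o)) for o,v in rs]
def onz(r,z): o,v=r; return o+v*(z-o[2])/v[2]
def save(cam,name):
    im=optics.get_image(cam);cv2.imwrite(f"pics/{name}.png",im[:,:,::-1]);return im
E
python3 - <<'E'
from h import *
for c in("side","top"):
    save(c,c+"0"); i=optics.camera_info(c);print(c,np.round(-np.array(i["R"]).T@i["t"],3))
W=np.array([640,400])
for q,z in [("home_line",.05),("hood_top",.13),("lip_middle",.075),("dial_grip",.112),("carriage",.05),("exposure_unit",0)]:
    rs=[]
    for c in("side","top"):
        r=pinpoint(c,q)
        if r:
            p=np.array(r[0]["position"])*W;rs.append(ray(c,p));print(q,c,np.round(p,1),round(r[0]["score"],2),np.round(onz(rs[-1],z),4))
    if len(rs)==2:X,e=tri(rs);print("  tri",np.round(X,4),np.round(e,4))
print(arm.observe())
E
```

```text
pics
side [0.379 1.11  0.897]
top [ 0.45  -0.01   1.375]
hood_top side [265.3 221.5] 0.82 [0.7049 0.1435 0.13  ]
hood_top top [257.8 146.6] 0.77 [0.7003 0.138  0.13  ]
  tri [0.7037 0.139  0.1261] [0.0026 0.0026]
lip_middle side [329.7 236.9] 0.76 [0.4901 0.1196 0.075 ]
lip_middle top [260.4 217.7] 0.98 [0.4857 0.1306 0.075 ]
  tri [0.4872 0.1298 0.0835] [0.0017 0.0017]
dial_grip side [302.3 199.5] 0.62 [ 0.6142 -0.0327  0.112 ]
dial_grip top [316.6 175.8] 0.55 [ 0.6162 -0.0428  0.112 ]
  tri [ 0.6167 -0.043   0.105 ] [0.0004 0.0004]
carriage side [327.3 245.9] 0.86 [0.4952 0.1381 0.05  ]
carriage top [266.6 219. ] 0.89 [0.4826 0.1134 0.05  ]
  tri [0.4904 0.1159 0.0309] [0.0074 0.0074]
exposure_unit side [342.8 258.2] 0.55 [0.4405 0.1351 0.    ]
exposure_unit top [265.  233.7] 0.77 [0.4352 0.1223 0.    ]
  tri [ 0.4381  0.1235 -0.0105] [0.003 0.003]
{'t': 0.7, 'qpos': array([-1.43461999e+00,  3.50667002e-01,  1.65177790e+00,  5.28238026e-05,
        1.13907918e+00, -8.46392656e-02]), 'qd': array([ 1.60303995e-03, -1.24296828e-04,  1.18295949e-03, -8.43008892e-05,
        6.94814901e-04, -3.70865161e-04]), 'effort': array([-1.13200036e-03, -4.97175407e+01, -2.85453326e+01,  6.97620213e-02,
        2.20886985e-02, -1.22017519e-05]), 'tcp_pos': array([ 0.12048116, -0.53664613,  0.22665905]), 'ee_rot': array([9.93912464e-01, 1.10172647e-01, 2.48644479e-05, 3.36588119e-05]), 'force': array([-0.42663352, -0.87759805, -0.49936905]), 'moment': array([-0.01951902, -0.04967152, -0.02716147]), 'finger_force': 0.0, 'finger_gap': 0.0927112715398311}
```

```bash
python3 - <<'E'
import cv2
a=cv2.imread("pics/top0.png")
cv2.imwrite("pics/topc.png",cv2.resize(a[90:290,170:420],None,fx=3,fy=3,interpolation=cv2.INTER_CUBIC))
E
```

```text
(no output)
```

View pics/topc.png

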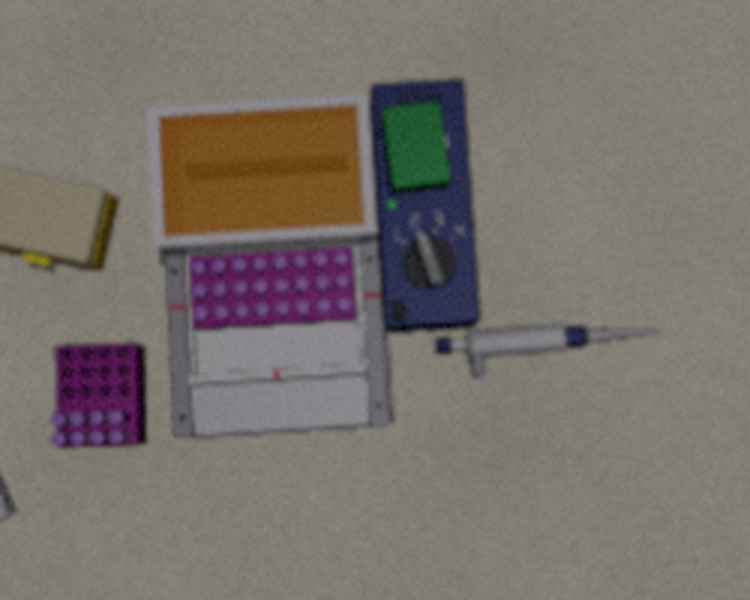

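View pics/side0.png

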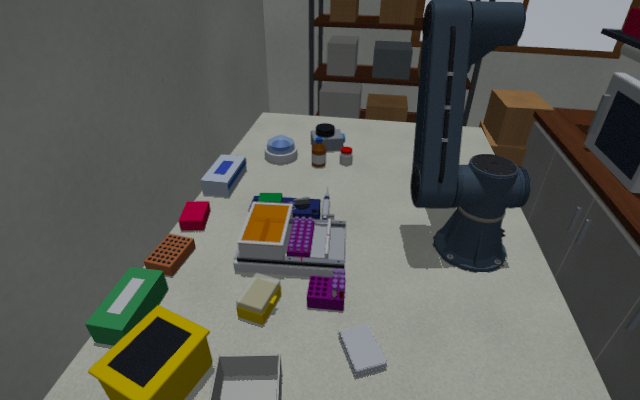

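View pics/top0.png

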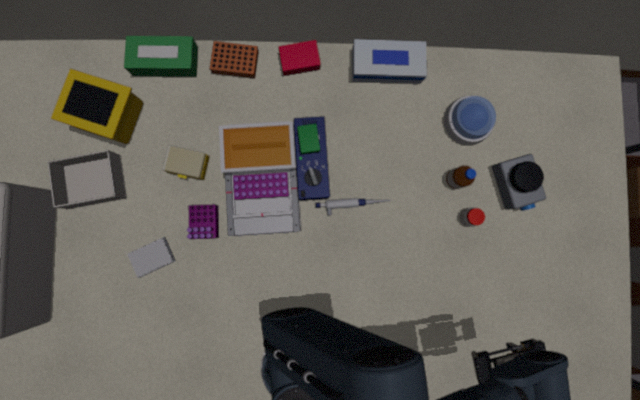

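The top crop shows the unit yawed a few degrees. Pink guide marks are at crop (177,307) and (373,295), the lip's pink line is at (277,374), and the dial is at (430,262) with its white pointer end near (420,232), about at 2. The pipette is just in front of the console, and nothing stands on the approach to the lip. I'll fit the unit pose from its corners.

```bash
python3 - <<'E'
from h import *
o=np.array([170,90]);
P=[((372,85),(360,-115,90)),((463,80),(360,-215,90)),((480,318),(100,-215,90)),((388,328),(100,-115,90)),
((177,307),(135,107,68)),((373,295),(135,-107,68)),((150,108),(335,113,130)),((360,97),(335,-113,130)),((376,238),(195,-113,130)),((158,248),(195,113,130))]
def U(p,X):
    c,s=np.cos(p[2]),np.sin(p[2]);X=np.array(X)/1000;return np.array([p[0]+c*X[0]-s*X[1],p[1]+s*X[0]+c*X[1],X[2]])
f=lambda p:np.concatenate([proj("top",U(p,X))-(np.array(a)/3+o) for a,X in P])
r=least_squares(f,[.44,.12,.06],loss="soft_l1");p=r.x;print(np.round(p,4));print(np.round(r.fun.reshape(-1,2),1) if r.fun.size else 0)
np.save("p.npy",p)
for n,X in dict(home=(135,0,75),lipstart=(45,0,75),dial=(165,-165,112),hood=(265,0,130),or_=(0,0,0)).items():print(n,np.round(U(p,X),4))
L=onz(ray("top",np.array([277,374])/3+o),.09)
c,s=np.cos(p[2]),np.sin(p[2]);d=(L-[p[0],p[1],0])[:2];print("lip line",np.round(L,4),"unit",np.round([c*d[0]+s*d[1],-s*d[0]+c*d[1]],4))
a=onz(ray("top",np.array([420,232])/3+o),.115);b=onz(ray("top",np.array([438,287])/3+o),.115);v=(a-b)[:2];print("pointer yaw",np.arctan2(v[1],v[0]),"rel",np.arctan2(v[1],v[0])-p[2],"mid",(a+b)/2)
E
```

```text
[0.4353 0.1184 0.0796]
[[-0.5 -0.6]
 [ 0.7 -0.7]
 [ 0.6  1.4]
 [-0.7  0.1]
 [-1.   1. ]
 [ 1.2  0.8]
 [-0.8  0.6]
 [ 3.  -0.1]
 [ 0.5 -2. ]
 [-1.4 -0.7]]
home [0.5698 0.1291 0.075 ]
lipstart [0.4801 0.122  0.075 ]
dial [ 0.6129 -0.033   0.112 ]
hood [0.6994 0.1395 0.13  ]
or_ [0.4353 0.1184 0.    ]
lip line [0.4948 0.1232 0.09  ] unit [0.0598 0.0001]
pointer yaw 0.32929184464752687 rel 0.24969003768593923 mid [ 0.61349662 -0.03162915  0.115     ]
```

drive_tool([
  [4, -5, 0],
  [8, -10, 0],
  [12, -15, 0],
  [16, -20, 0],
  [20.5, -25, 0],
  [25, -31, 0],
  [29.5, -36.5, 0],
  [34, -42, 0],
  [38.5, -47.5, 0],
  [42, -52, 0],
  [45, -55.5, 0],
  [46, -56.8, 0],
], roll=[-8, -16, -24, -32, -40, -48, -56, -64, -72, -79, -81.9, -81.9], grip=[1, 1, 1, 1, 1, 1, 1, 1, 1, 1, 1, 1])

```text
t: 2.2
tcp_pos: [0.4456, 0.1208, 0.2267]
ee_rot: [0.678, 0.735, 0.0, 0.0]
force: [-0.5, -0.8, 0.7]
finger_gap: 0.0004
finger_force: 0.0
```

drive_tool([
  [-0.1, 0, 4],
  [-0.1, 0, 9],
  [-0.1, 0, 13],
  [-0.1, 0, 15],
  [-0.1, 0, 15],
], roll=[0, 0, 0, 0, 0], grip=[1, 1, 1, 1, 1])

```text
t: 2.82
tcp_pos: [0.4443, 0.1172, 0.0757]
ee_rot: [0.678, 0.735, -0.001, -0.001]
force: [0.2, -0.6, -0.0]
finger_gap: 0.0005
finger_force: 0.0
```

```bash
python3 - <<'E'
from h import *
im=cv2.imread("pics/top0.png").astype(float)
b,g,r=[im[...,i] for i in range(3)]
m=np.clip(r-(g+b)/2-25,0,None);m[:, :215]=0;m[:,310:]=0;m[:185]=0;m[225:]=0
p=np.load("p.npy");c,s=np.cos(p[2]),np.sin(p[2])
for n,(x0,x1,y0,y1),z in[("L",(220,240,185,200),.068),("R",(285,305,183,197),.068),("line",(250,275,205,225),.085)]:
    w=m[y0:y1,x0:x1];Y,X=np.mgrid[y0:y1,x0:x1]
    if w.sum()==0: print(n,"none");continue
    q=np.array([(w*X).sum(),(w*Y).sum()])/w.sum();L=onz(ray("top",q),z);d=L[:2]-p[:2]
    print(n,np.round(q,2),np.round(L,4),"unit",np.round([c*d[0]+s*d[1],-s*d[0]+c*d[1]],4),w.sum())
save("side","side1");save("top","top1")
a=cv2.imread("pics/side1.png")[170:290,220:380];t=cv2.imread("pics/top1.png")[110:250,200:360]
f=lambda x:cv2.resize(x,(560,None or int(560*x.shape[0]/x.shape[1])),interpolation=cv2.INTER_CUBIC)
cv2.imwrite("pics/c1.png",cv2.resize(a,(800,600),interpolation=cv2.INTER_CUBIC))
E
```

```text
L [232.76 192.28] [0.5649 0.2207 0.068 ] unit [0.1374 0.0917] 253.5
R [290.15 189.32] [0.5773 0.0394 0.068 ] unit [ 0.1353 -0.09  ] 151.0
line [261.64 214.28] [0.4962 0.1259 0.085 ] unit [0.0613 0.0027] 98.5
```

View pics/c1.png

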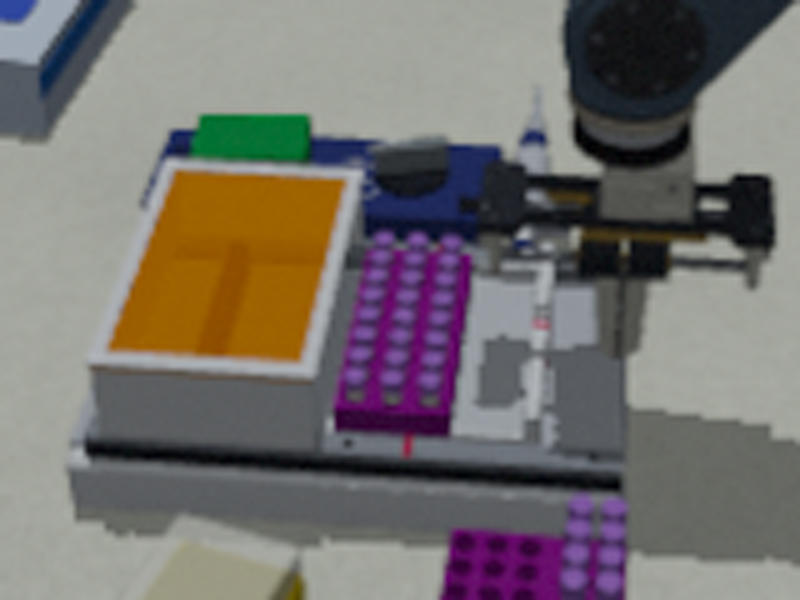

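The view shows the closed fingers standing just short of the lip and roughly in line with the pink line at crop (541,322). I'll correct sideways and push slowly.

drive_tool([
  [0.2, 0.5, 0],
  [0.2, 1, 0],
  [0.2, 1.4, 0],
  [0.2, 1.7, 0],
  [0.2, 1.7, 0],
  [0.2, 1.7, 0],
], roll=[0, 0, 0, 0, 0, 0], grip=[1, 1, 1, 1, 1, 1])

```text
t: 3.68
tcp_pos: [0.4617, 0.1206, 0.0766]
ee_rot: [0.678, 0.735, -0.0, -0.0]
force: [-0.2, 0.0, 0.3]
finger_gap: 0.0009
finger_force: 0.0
```

drive_tool([
  [0.1, 0.4, 0],
  [0.1, 0.8, 0],
  [0.1, 1.2, 0],
  [0.1, 1.6, 0],
  [0.1, 2.0, 0],
  [0.1, 2.4, 0],
  [0.1, 2.8, 0],
  [0.1, 3.2, 0],
  [0.1, 3.6, 0],
  [0.1, 4, 0],
  [0.1, 4, 0],
], roll=[0, 0, 0, 0, 0, 0, 0, 0, 0, 0, 0], grip=[1, 1, 1, 1, 1, 1, 1, 1, 1, 1, 1])

```text
t: 5.05
tcp_pos: [0.5014, 0.1248, 0.0766]
ee_rot: [0.678, 0.735, -0.0, -0.0]
force: [-1.7, -0.6, 2.4]
finger_gap: 0.0003
finger_force: 1.6
```

drive_tool([
  [0, 0.4, 0],
  [0, 0.8, 0],
  [0, 1.2, 0],
  [0, 1.6, 0],
  [0, 2.0, 0],
  [0, 2.4, 0],
  [0, 2.8, 0],
  [0, 3.2, 0],
  [0, 3.6, 0],
  [0, 3.9, 0],
], roll=[0, 0, 0, 0, 0, 0, 0, 0, 0, 0], grip=[1, 1, 1, 1, 1, 1, 1, 1, 1, 1])

```text
t: 6.3
tcp_pos: [0.54, 0.1279, 0.0765]
ee_rot: [0.678, 0.735, -0.001, -0.0]
force: [-5.9, 0.4, 4.8]
finger_gap: 0.0004
finger_force: 2.9
```

```bash
python3 - <<'E'
from h import *
print(arm.observe()["force"])
save("side","side2")
a=cv2.imread("pics/side2.png")[190:280,230:350]
cv2.imwrite("pics/c2.png",cv2.resize(a,(800,600),interpolation=cv2.INTER_CUBIC))
E
```

```text
[-5.93582594  0.43153039  4.83542655]
```

View pics/c2.png

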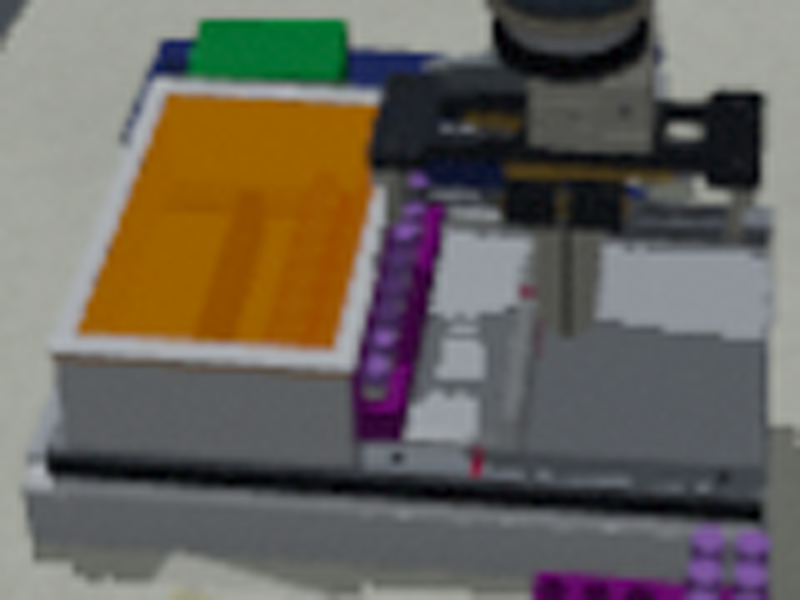

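```bash
python3 - <<'E'
from h import *
t=np.array([.54,.1279,.0765]);y=np.array([.9968,.0796,0]);x=np.array([-.0796,.9968,0])
for s in(94,80,-80,-94):
    for w in (37,0,-37):
        print(s,w,[list(np.round((proj("side",t+y*s/1e3+x*w/1e3+np.array([0,0,z]))-[230,190])*6.667).astype(int)) for z in(.04,.076,.1)])
a=cv2.imread("pics/side2.png")[200:235,280:350]
cv2.imwrite("pics/c3.png",cv2.resize(a,(800,400),interpolation=cv2.INTER_CUBIC))
E
```

```text
94 37 [[np.int64(368), np.int64(283)], [np.int64(365), np.int64(225)], [np.int64(363), np.int64(184)]]
94 0 [[np.int64(379), np.int64(237)], [np.int64(376), np.int64(179)], [np.int64(374), np.int64(139)]]
94 -37 [[np.int64(389), np.int64(193)], [np.int64(387), np.int64(135)], [np.int64(386), np.int64(96)]]
80 37 [[np.int64(396), np.int64(285)], [np.int64(394), np.int64(226)], [np.int64(392), np.int64(186)]]
80 0 [[np.int64(407), np.int64(238)], [np.int64(404), np.int64(181)], [np.int64(403), np.int64(141)]]
80 -37 [[np.int64(417), np.int64(194)], [np.int64(415), np.int64(137)], [np.int64(413), np.int64(98)]]
-80 37 [[np.int64(724), np.int64(304)], [np.int64(727), np.int64(246)], [np.int64(729), np.int64(206)]]
-80 0 [[np.int64(726), np.int64(257)], [np.int64(729), np.int64(199)], [np.int64(731), np.int64(159)]]
-80 -37 [[np.int64(729), np.int64(212)], [np.int64(732), np.int64(155)], [np.int64(734), np.int64(116)]]
-94 37 [[np.int64(753), np.int64(306)], [np.int64(756), np.int64(247)], [np.int64(759), np.int64(207)]]
-94 0 [[np.int64(754), np.int64(259)], [np.int64(758), np.int64(201)], [np.int64(760), np.int64(161)]]
-94 -37 [[np.int64(756), np.int64(214)], [np.int64(760), np.int64(156)], [np.int64(762), np.int64(117)]]
```

View pics/c3.png

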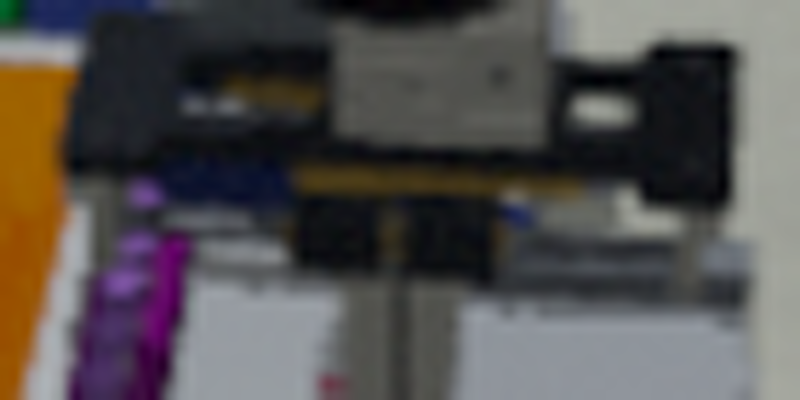

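The carriage has moved to about 12 mm short of home. In this view the gripper's wide body and the small parts hanging at its ends, at c2 (391,224), reach the hood's front edge. I'll draw back, turn the hand about 70° so the body stays clear, and push with the leading finger corner. That corner sits 14 mm to the right of the TCP, so I'll shift the TCP 14 mm left.

drive_tool([
  [0, -1, 0],
  [0, -2, 0],
  [0, -3, 0],
  [0.5, -3, 0],
  [1, -3, 0],
  [1.4, -3, 0],
  [1.4, -3, 0],
  [1.4, -3, 0],
  [1.4, -3, 0],
  [1.4, -3, 0],
  [1.4, -3, 0],
], roll=[0, 0, 0, 10, 20, 30, 40, 50, 60, 70, 70], grip=[1, 1, 1, 1, 1, 1, 1, 1, 1, 1, 1])

```text
t: 7.72
tcp_pos: [0.5091, 0.1395, 0.0767]
ee_rot: [0.977, 0.213, 0.0, -0.0]
force: [-0.3, 0.1, -0.5]
finger_gap: 0.0007
finger_force: 0.0
```

drive_tool([
  [0.47, 0.17, 0],
  [0.94, 0.34, 0],
  [1.41, 0.51, 0],
  [1.88, 0.68, 0],
  [2.35, 0.86, 0],
  [2.82, 1.03, 0],
  [3.2, 1.16, 0],
  [3.57, 1.3, 0],
  [3.95, 1.44, 0],
  [3.95, 1.44, 0],
], roll=[0, 0, 0, 0, 0, 0, 0, 0, 0, 0], grip=[1, 1, 1, 1, 1, 1, 1, 1, 1, 1])

```text
t: 8.98
tcp_pos: [0.5518, 0.1429, 0.0766]
ee_rot: [0.977, 0.213, 0.0, 0.0]
force: [-0.2, -0.0, 0.4]
finger_gap: 0.0004
finger_force: 0.4
```

drive_tool([
  [0.19, 0.07, 0],
  [0.38, 0.14, 0],
  [0.38, 0.14, 0],
], roll=[0, 0, 0], grip=[1, 1, 1])

```text
t: 9.35
tcp_pos: [0.5556, 0.1431, 0.0766]
ee_rot: [0.977, 0.213, 0.0, 0.0]
force: [-0.5, -0.5, 0.0]
finger_gap: 0.0007
finger_force: 0.9
```

```bash
python3 - <<'E'
from h import *
save("side","side3");save("top","top3")
a=cv2.imread("pics/side3.png")[190:280,230:350]
b=cv2.imread("pics/top3.png")[120:240,210:340]
g=np.zeros((600,800,3),np.uint8);g[:,:]=0
g[:300,:400]=cv2.resize(a,(400,300),interpolation=cv2.INTER_CUBIC)
g=np.hstack([cv2.resize(a[15:75,30:100],(400,343),interpolation=cv2.INTER_CUBIC),cv2.resize(b,(372,343),interpolation=cv2.INTER_CUBIC)])
cv2.imwrite("pics/c4.png",g)
E
```

```text
(no output)
```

View pics/c4.png

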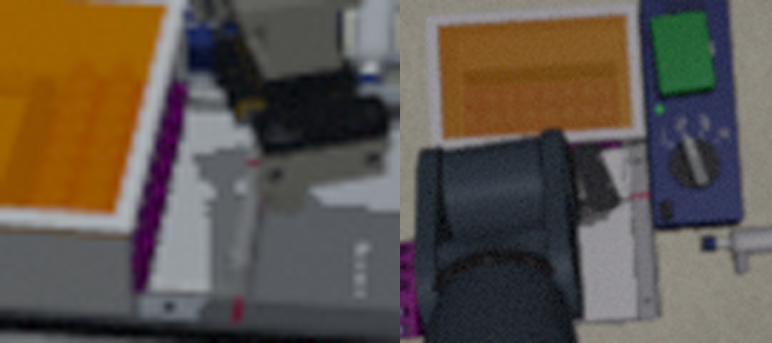

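Left view: the lip is within a few mm of the pink home mark at (237,308), and the finger corner is beside the lip's pink line at (252,162). I'll continue in small steps until the stop shows in the force.

drive_tool([
  [0.19, 0.07, 0],
  [0.38, 0.14, 0],
], roll=[0, 0], grip=[1, 1])

```text
t: 9.7
tcp_pos: [0.5581, 0.1433, 0.0764]
ee_rot: [0.977, 0.213, -0.002, -0.0]
force: [-15.2, -1.6, 9.7]
finger_gap: 0.0003
finger_force: 7.7
```

drive_tool([
  [0.19, 0.07, 0],
  [0.28, 0.1, 0],
], roll=[0, 0], grip=[1, 1])

```text
t: 9.95
tcp_pos: [0.5584, 0.1433, 0.0763]
ee_rot: [0.977, 0.213, -0.005, -0.0]
force: [-27.1, -2.7, 19.8]
finger_gap: 0.0006
finger_force: 14.2
```

drive_tool([
  [-0.5, -0.17, 0],
  [-1.4, -0.5, 0],
  [-1.9, -0.7, -3],
  [-1.9, -0.7, -8],
  [-1.9, -6, -10],
  [-1.9, -6, -10],
], roll=[0, 0, 0, 0, 0, 0], grip=[1, 1, 1, 1, 0.2, 0.2])

```text
t: 10.7
tcp_pos: [0.5201, 0.1926, 0.1786]
ee_rot: [0.977, 0.214, 0.002, -0.0]
force: [-0.1, 0.6, -0.7]
finger_gap: 0.0161
finger_force: 0.0
```

```bash
python3 - <<'E'
from h import *
save("side","side4");save("top","top4")
a=cv2.imread("pics/side4.png")[205:265,260:330]
b=cv2.imread("pics/top4.png")[120:240,210:340]
g=np.hstack([cv2.resize(a,(400,343),interpolation=cv2.INTER_CUBIC),cv2.resize(b,(372,343),interpolation=cv2.INTER_CUBIC)])
cv2.imwrite("pics/c5.png",g)
p=np.load("p.npy");c,s=np.cos(p[2]),np.sin(p[2])
for cam in("side","top"):
    r=pinpoint(cam,"lip_middle")
    if r: L=onz(ray(cam,np.array(r[0]["position"])*[640,400]),.075);d=L[:2]-p[:2];print(cam,r[0]["score"],np.round([c*d[0]+s*d[1],-s*d[0]+c*d[1]],4))
E
```

```text
side 0.6 [0.1395 0.0102]
top 0.59 [ 0.1441 -0.    ]
```

View pics/c5.png

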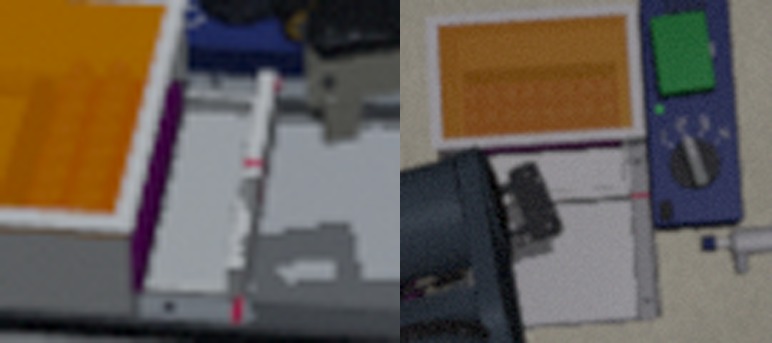

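Home confirmed: the lip lies level with the pink marks, side (237,308) and top (640,195). Next is the dial, measured in the top and side pictures.

```bash
python3 - <<'E'
from h import *
p=np.load("p.npy")
im=cv2.imread("pics/top4.png").astype(float);b,g,r=[im[...,i] for i in range(3)]
x0,y0=300,163;w=np.s_[163:192,300:327]
m=((b-r)[w]<28).astype(np.uint8)
n,l,st,ce=cv2.connectedComponentsWithStats(m)
for i in range(1,n):
    if st[i,4]>40: q=ce[i]+[x0,y0];print(st[i],q,np.round(onz(ray("top",q),.1),4),np.round(onz(ray("top",q),.12),4))
for cam in("top","side"):
    for r_ in pinpoint(cam,"dial_grip")[:2]+find_in(cam,"dose_dial")[:2]:
        q=np.array(r_["position"])*[640,400];print(cam,q,r_["score"],np.round(onz(ray(cam,q),.112),4))
G=im[w].mean(2);print(G.astype(int)[::1])
E
```

```text
[  4   0  18  23 298] [312.44295302 175.43624161] [ 0.6187 -0.0301  0.1   ] [ 0.616  -0.0298  0.12  ]
top [315.2  178.08] 0.54 [ 0.6091 -0.0385  0.112 ]
top [313.6  180.08] 0.64 [ 0.6028 -0.0337  0.112 ]
side [302.08 199.6 ] 0.47 [ 0.6148 -0.0321  0.112 ]
side [299.584 203.92 ] 0.43 [ 0.6183 -0.0029  0.112 ]
[[ 57  60  56  63  62  64  76  89  87  77  66  58  62  60  65  80  95  94
   69  63  57  61  62  59  64  63  59]
 [ 58  55  62  60  59  63  74  86  82  69  63  61  58  61  63  72  92  90
   68  61  58  69  62  71  68  61  59]
 [ 59  66  67  57  60  60  68  83  83  74  64  60  55  55  64  77  78  78
   66  62  60  74  86  80  75  63  57]
 [ 61  70  74  66  58  59  61  69  77  78  71  61  59  62  76  80  70  61
   58  62  63  75  95  95  86  66  58]
 [ 60  70  75  64  60  58  62  61  71  88  90  72  63  61  73  80  63  59
   62  61  63  67  77  88  87  68  61]
 [ 62  73  76  63  58  62  62  60  73  92 107 100  73  55  56  60  61  58
   62  60  71  72  68  70  71  68  61]
 [ 59  73  81  74  71  63  60  50  61  85 113 111  88  56  44  49  52  55
   55  66  75  75  60  62  61  62  59]
[... 1787 characters left out ...]
  64  63  64  62  64]
 [ 64  64  64  62  60  61  64  57  56  60  62  55  49  46  50  54  56  60
   64  63  63  60  62  61  62  59  64]
 [ 60  61  61  59  64  62  64  66  63  60  58  59  59  65  61  65  62  61
   68  62  63  61  65  61  65  63  59]
 [ 61  64  60  63  62  62  62  63  61  61  67  65  58  65  61  62  61  63
   65  65  62  60  67  64  63  65  64]
 [ 61  59  57  54  57  61  64  64  63  62  61  62  57  59  61  65  61  60
   64  63  63  69  62  66  62  63  66]
 [ 55  49  45  42  47  60  64  62  61  59  62  59  68  66  61  61  66  65
   64  61  61  64  63  59  67  63  60]
 [ 49  41  35  36  43  55  62  63  64  66  59  64  65  64  65  59  62  61
   67  62  71  66  62  65  63  64  69]]
```

drive_tool([
  [-0.2, 5, 0],
  [-0.4, 10, 0],
  [-0.6, 15, 0],
  [-0.8, 20, 0],
  [-0.9, 24.3, 0],
  [-0.9, 24.3, 1.5],
  [-0.9, 24.3, 3],
  [-0.9, 24.3, 3],
], roll=[1, 2, 3, 4, 5, 5, 5, 5], grip=[0.2, 0.2, 0.2, 0.2, 0.2, 0.2, 0.2, 0.2])

```text
t: 12.1
tcp_pos: [0.6118, -0.0333, 0.1449]
ee_rot: [0.985, 0.17, -0.002, -0.001]
force: [-1.3, 0.3, 0.5]
finger_gap: 0.0369
finger_force: 0.0
```

```bash
python3 - <<'E'
from h import *
save("side","side5");save("top","top5")
a=cv2.imread("pics/side5.png")[180:240,260:340]
b=cv2.imread("pics/top5.png")[130:220,270:360]
g=np.hstack([cv2.resize(a,(440,330),interpolation=cv2.INTER_CUBIC),cv2.resize(b,(330,330),interpolation=cv2.INTER_CUBIC)])
cv2.imwrite("pics/c6.png",g)
E
```

```text
(no output)
```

View pics/c6.png

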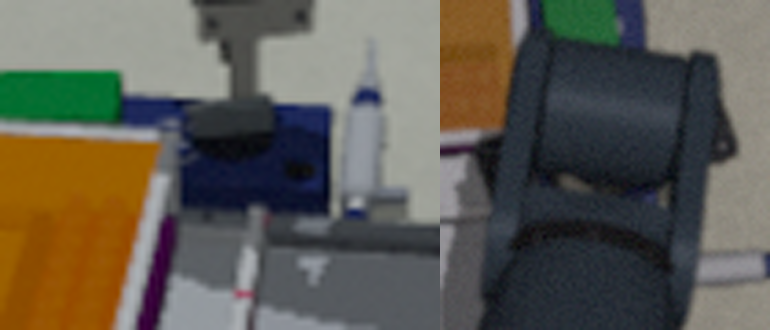

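```bash
python3 - <<'E'
from h import *
for X in[(.6118,-.0333,.137),(.613,-.032,.112),(.613,-.032,.121),(.617,-.032,.121),(.613,-.042,.121)]:
    q=proj("side",np.array(X));print(X,np.round(q,1),np.round((q-[260,180])*5.5))
print(arm.observe()["tcp_pos"])
E
```

```text
(0.6118, -0.0333, 0.137) [302.9 193.8] [236.  76.]
(0.613, -0.032, 0.112) [302.6 199.7] [234. 108.]
(0.613, -0.032, 0.121) [302.5 197.6] [234.  97.]
(0.617, -0.032, 0.121) [301.5 197.5] [228.  96.]
(0.613, -0.042, 0.121) [303.  196.2] [237.  89.]
[ 0.61280642 -0.03352771  0.14665294]
```

The fingers straddle the bar, which agrees with the projection. Now I'll descend and grip.

drive_tool([
  [0, 0, 1.5],
  [0, 0, 3],
  [0, 0, 3.8],
  [0, 0, 3.8],
  [0, 0, 3.8],
], roll=[0, 0, 0, 0, 0], grip=[0.2, 0.2, 0.2, 0.2, 0.2])

```text
t: 12.82
tcp_pos: [0.6132, -0.0345, 0.109]
ee_rot: [0.985, 0.17, 0.0, 0.0]
force: [-0.0, -0.5, 0.9]
finger_gap: 0.0372
finger_force: 0.0
```

drive_tool([
  [0, 0, 0],
  [0, 0, 0],
  [0, 0, 0],
  [0, 0, 0],
  [0, 0, 0],
], roll=[0, 0, 0, 0, 0], grip=[0.7, 1, 1, 1, 1])

```text
t: 13.45
tcp_pos: [0.6121, -0.0319, 0.1089]
ee_rot: [0.985, 0.17, -0.001, -0.002]
force: [-6.1, 14.3, 5.8]
finger_gap: 0.0139
finger_force: 30.0
```

drive_tool([
  [0, -0.25, 0],
  [0, -0.25, 0],
  [0, -0.25, 0],
  [0, -0.25, 0],
  [0, -0.25, 0],
  [0, -0.25, 0],
  [0, -0.25, 0],
], roll=[0, 7, 14, 21, 28, 31.5, 31.5], grip=[1, 1, 1, 1, 1, 1, 1])

```text
t: 14.32
tcp_pos: [0.6119, -0.03, 0.1089]
ee_rot: [0.995, -0.105, -0.0, -0.002]
force: [-2.0, 13.8, 4.8]
finger_gap: 0.0141
finger_force: 30.0
```

drive_tool([
  [0, 0, 0],
  [0, 0, 0],
  [0, 0, 0],
  [0, 0, -2],
  [0, 0, -5],
  [0, 0, -9],
], roll=[0, 0, 0, 0, 0, 0], grip=[0.2, 0.2, 0.2, 0.2, 0.2, 0.2])

```text
t: 15.08
tcp_pos: [0.6117, -0.0323, 0.1989]
ee_rot: [0.995, -0.104, -0.001, 0.0]
force: [0.2, 0.4, 0.8]
finger_gap: 0.0374
finger_force: 0.0
```

drive_tool([
  [-4, 0, 0],
  [-8, 0, 0],
  [-12, 0, 0],
  [-17, 3, 0],
  [-20, 8, 0],
  [-20, 13, 0],
  [-20, 18, 0],
  [-20, 18, 0],
], roll=[0, 0, 0, 0, 0, 0, 0, 0], grip=[0.2, 0.2, 0.2, 0.2, 0.2, 0.2, 0.2, 0.2])

```text
t: 16.08
tcp_pos: [0.3786, -0.1692, 0.1988]
ee_rot: [0.994, -0.106, 0.0, 0.0]
force: [-0.3, -0.0, 0.4]
finger_gap: 0.037
finger_force: 0.0
```

```bash
python3 - <<'E'
from h import *
save("side","side6");save("top","top6")
a=cv2.imread("pics/side6.png")[180:270,230:350]
b=cv2.imread("pics/top6.png")[120:240,220:340]
g=np.hstack([cv2.resize(a,(390,390),interpolation=cv2.INTER_CUBIC),cv2.resize(b,(400,390),interpolation=cv2.INTER_CUBIC)])
cv2.imwrite("pics/c7.png",g)
im=cv2.imread("pics/top6.png").astype(float).mean(2)
R=range(169,183);C=np.arange(304,323);q=[]
for y in R:
    w=np.clip(im[y,C]-55,0,None);q.append((w*C).sum()/w.sum())
pts=[onz(ray("top",(x,y)),.121) for x,y in zip(q,R)];P=np.array(pts);k=np.polyfit(P[:,0],P[:,1],1);print("bar yaw",np.arctan(k[0]),np.round(q,1))
E
```

```text
bar yaw -0.11794021488352882 [314.4 313.  312.9 313.6 314.  313.9 313.2 312.9 312.5 312.5 312.3 312.6
 312.2 312.3]
```

View pics/c7.png

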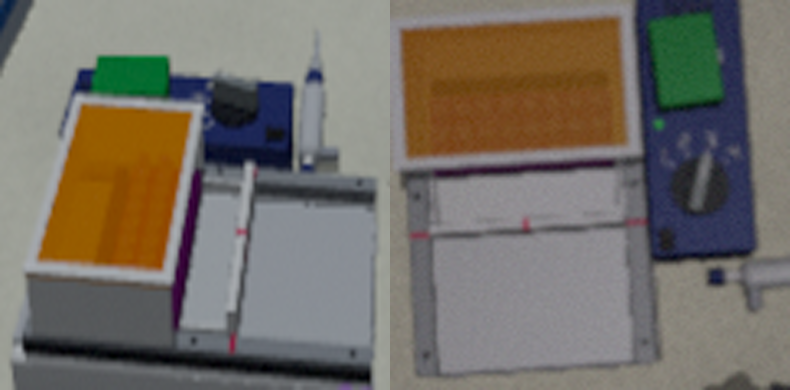

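The final view shows the lip's front level with both pink marks, right panel (418,235) and (638,222), and the dial bar pointing at 3, (695,205) to (707,152), about 0.2 rad right. The bystanders haven't moved and the arm is clear.

```bash
python3 -c "
from plant import arm
print(arm.close_job())"
```

```text
the job is handed in; nothing more can be done
None
```

The job is handed in at about 16 s of the 43 s allowed: the carriage is home with its lip level with the pink marks, and the dose dial points at 3. I saw no bystander moved, and the arm was clear of everything.

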